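Weed out the tired note clip

TASK

One of the two big wooden peg clips lying on the desk has a weak spring. Squeeze the handles of both clips together where they lie to feel which is weak; only after trying both, pick the weak one up by its handles and put it in the shallow wooden tray, lying flat on the tray's floor, and let go. Leave the firm one lying on the desk where it was.

Things in the scene. Friction and masses are not known exactly. Their poses are not given: they have to be found in the camera images.
- clip_p_grip (a point): one of two equal-looking wooden peg clips (two legs, wire coil at the pivot; 113 mm long, 24 high, 60 g) lying on its side. Point: between the handles, 12 mm above its underside: pinch here, along y. z up, x from handles to jaws. Handles end 23 mm behind, coil 42 ahead, jaw tips 92 ahead, clip's middle 34 ahead. Handles outside: 39 mm apart here, 45 at their ends; 26 mm and parallel when shut
- clip_q_grip (a point): the other wooden peg clip: same shape, sizes, point and axes as at clip_p_grip. One of the two clips has a weak spring; neither looks, place nor name tells which. Between 22 mm wide pads the handles are first touched at 42 mm; the weak clip shuts fully (26 mm) at about 6 N a finger; the firm one gives only to about 36 mm at 20 N and needs about 60 N to shut
- clip_p_leg (a joint): squeeze angle of the clip at clip_p_grip, rad: 0 handles at rest, 0.30 handles pressed fully together (26 mm outside); springs back to 0 when let go
- clip_q_leg (a joint): squeeze angle of the clip at clip_q_grip, rad: 0 handles at rest, 0.30 handles pressed fully together (26 mm outside); springs back to 0 when let go
- reject_tray: shallow open dark wooden tray, fixed, 220 mm (its x) by 170 mm (its y) and 24 mm high, walls and floor 6 mm thick; inside 208 x 158 mm. Origin: centre of its underside, on the desk; z up. Inner floor 6 mm above the origin, so the handle centre of a clip lying in it is 18 mm above the origin
Things that resemble listed ones, but are neither listed nor needed, are in the scene too. What is shaped like the part that bears clip_p_grip but purple or red is not meant.

How it is judged:
By the outcome, as a careful person would: the job done as asked, in the order asked, and still so for the second after the job is handed in, with the robot touching nothing.
It also fails if it takes over 50 s, if anything falls off the work surface, if the arm or the gripper's body presses on something with over 40 N, if the wrist force passes 120 N, or if a joint passes its speed limit or range.

ROBOT

A 6-joint arm with a two-finger parallel gripper is mounted at the origin on the work surface; the furniture and walls round the work are solid. World frame = base frame: x ahead of the robot, y to its left, z up, the work surface at z = 0. Lengths are in m, angles in rad, forces in N, time in s.
With the tool pointing down it reaches from about 0.35 to 0.8 m from the base axis. Payload 7.3 kg.
Tool frame: the origin (TCP) lies on the centre line of the jaws, within the pads' length; the fingertips stand 25 mm ahead of it and the grasp point (between the pads) lies 6 mm ahead of it; y points along the fingers, z is the direction in which the jaws open and shut, and the axes are right-handed (so a half turn about y gives the same grasp; the last joint's range is limited). The gripper opens to 85 mm and grips with 20 to 120 N. Pads are 22 mm wide; open, the fingers measure 114 mm over their backs; the gripper's body (76 mm by 85 mm) begins 54 mm behind the grasp point. The pads swing forward as they close: fully open they stand 13 mm farther back than shut.
Start: joints at [0.997, 0.342, 1.524, -0, 1.275, -0.146], TCP at [0.218, 0.478, 0.256] pointing down, gripper open.
Joint ranges: [-2.53, 2.53], [-0.77, 2.02], [0.04, 2.7], [-1, 4.14], [0.28, 2.66], [-3.11, 3.11]. Speed limits (rad/s): [2.57, 2.57, 3.14, 3.14, 3.14, 3.14].

INTERFACE

Orientations are given as a unit quaternion [w, x, y, z].
In Python, from cell import env, cams gives the robot as it stands.
- The arm moves only by the tool arm_command, never from a script. Its argument "series" is a list of rows, each a list of 5 numbers: the opening in per cent of the stroke, from 0 (shut) to 100 (fully open), then the shift along the tool's x, y, z in cm, then the turn about the tool's y in rad. A call has 1 to 12 rows; each row is the pose to reach, as a shift and turn from the pose commanded when the call began, along the tool's axes at that moment; what a row does not reach only later rows make up. A row lasts 1/12 s, in which the tool goes at most 41.7 mm and 7.16 degrees, less where a joint would pass 70% of its speed; a pose out of reach is approached as far as the arm can. A call with a gripper value outside its range is refused whole. The fingers move at their own pace and stop on an object; "squeeze" is the grip in N (left out, the last holds). Time passes only in rows, so rows that repeat a pose let the fingers close. It gives the time, the measured TCP pose, the force and the opening at its end, in the units of the state.
- env.get_state(): the state, without advancing time (a new reading comes with each control period).
- cams.get_image(name): name is "side" or "top" or "wrist"; returns (picture, depth): 384x512x3 uint8, red, green, blue; 384x512 float32, m along the optical axis (not along the pixel's ray), 0 where there is no reading.
- cams.get_calibration(name): a dict with "K" (3x3 intrinsics, pixels), "k1" (the pictures are not rectified: a ray, as slopes to the right and down, at radius r is drawn at 1 + k1 r^2 times it, then the intrinsics apply), "world_from_camera" (4x4, takes a point from camera to world coordinates). Camera axes: x right, y down, z forward; pixel columns grow to the right and rows downward; lengths in m; the calibration is good to about 2 mm. A picture is of the moment at which its call begins: read the wrist's pose just before it. get_calibration takes no time and is no camera call; for the wrist camera it gives the pose at the moment of the call.
- env.sign_off(): hands the job in, once; it reports no verdict.
The state is a dict: "clock": time; "q": joint angles; "qvel": joint speeds; "joint_torque": joint torques, N m; "eef_pos": TCP position; "tcp_rot": TCP orientation; "contact_force": force on the tool from outside, world axes, zero at the start; "ft_torque": the same for the moment, N m; "finger_gap": opening from 0.0 (shut) to 1.0 (fully open).
Only numpy, scipy, OpenCV 4.12 (cv2) and the standard library are available. Lean on these libraries where they do the work, as an engineer would, in place of code of your own. Each camera call takes 0.05 s, during which the arm holds its last target.

## Working session

There is one attempt and no reset: what is moved stays moved. The work goes in short steps, Python scripts to look and compute and a tool call to move; the robot and the scene stay as the last step left them, time stands still between calls to the robot, and variables do not carry over. Pictures are saved under pics/ and viewed, and the job is handed in when it is done.

Besides the shell and the picture viewer there is one more tool, called after ">>>" as name(argument=value, ...), one argument or row to a line, values as JSON. arm_command: Moves the arm, as the interface text tells. Its arguments: {"type":"object","properties":{"series":{"type":"array","items":{"type":"array","items":{"type":"number"}}},"squeeze":{"type":"number"}},"required":["series"]}

```bash
mkdir -p pics; ls; cat > h.py <<'E'
import numpy as np, cv2
from cell import env, cams
def save(n,im): cv2.imwrite('pics/'+n+'.png', cv2.cvtColor(im,cv2.COLOR_RGB2BGR))
E
python3 - <<'E'
from h import *
s=env.get_state(); print(s)
for n in ['top','side','wrist']:
    c=cams.get_calibration(n); print(n,c)
    im,d=cams.get_image(n); save(n+'0',im); np.savez('pics/'+n+'0.npz',im=im,d=d,K=c['K'],k1=c['k1'],T=c['world_from_camera'])
E
```

```text
pics
{'clock': 0.0, 'q': array([ 9.96957560e-01,  3.42718756e-01,  1.52503718e+00, -2.13377702e-05,
        1.27538230e+00, -1.45970238e-01]), 'qvel': array([ 3.24980233e-05, -2.24736682e-04, -1.39078955e-03, -1.81663955e-03,
       -2.33716791e-03,  3.10483707e-04]), 'joint_torque': array([-2.31215367e-03, -4.33666670e+01, -2.46011835e+01, -2.71587442e-04,
        7.71030231e-03,  6.42258257e-06]), 'eef_pos': array([0.21760882, 0.47737371, 0.25562095]), 'tcp_rot': array([-0.6904733 ,  0.69150126, -0.15030659,  0.1499352 ]), 'contact_force': array([ 0.68566224,  0.96768312, -0.28939288]), 'ft_torque': array([-0.01815696,  0.00051705, -0.01435623]), 'finger_gap': 0.998807531981143}
top {'K': array([[349.59127944,   0.        , 256.92982843],
       [  0.        , 349.59127944, 193.65420819],
       [  0.        ,   0.        ,   1.        ]]), 'k1': -0.019647440888964397, 'world_from_camera': array([[-0.02414866, -0.98834213,  0.15032188,  0.30162623],
       [-0.99950571,  0.02084164, -0.02353654, -0.04937821],
       [ 0.0201292 , -0.15081595, -0.9883569 ,  0.97175838],
       [ 0. 
[... 274 characters left out ...]
 0.99911964,  0.03497168, -0.02317151,  0.48080951],
       [ 0.03612507, -0.43639165,  0.89903132, -1.11050634],
       [ 0.02132878, -0.89907692, -0.43727082,  0.58253056],
       [ 0.        ,  0.        ,  0.        ,  1.        ]])}
wrist {'K': array([[327.09136398,   0.        , 253.12127086],
       [  0.        , 327.09136398, 191.29754526],
       [  0.        ,   0.        ,   1.        ]]), 'k1': -0.037380205290133715, 'world_from_camera': array([[ 0.41568165,  0.86574704,  0.27873075,  0.14500013],
       [ 0.90950794, -0.3950002 , -0.12949958,  0.51022359],
       [-0.00201518,  0.30733843, -0.95159814,  0.37329431],
       [ 0.        ,  0.        ,  0.        ,  1.        ]])}
```

View pics/top0.png

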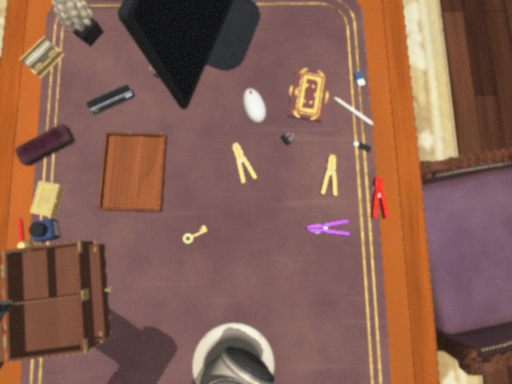

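View pics/side0.png

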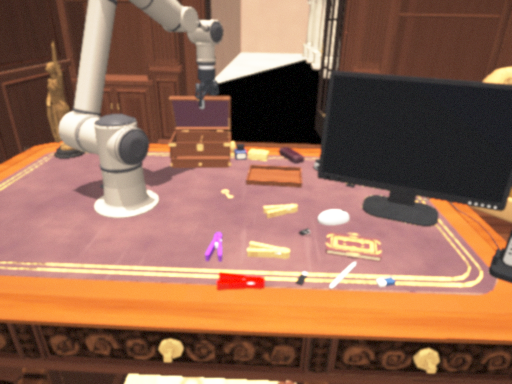

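View pics/wrist0.png

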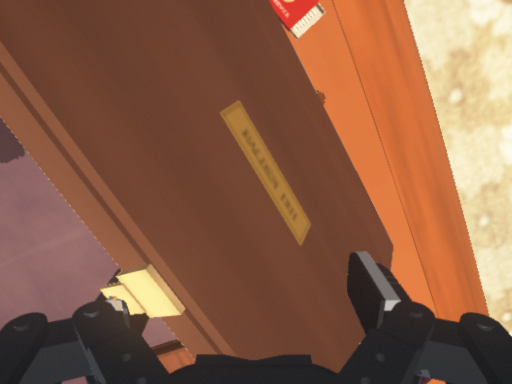

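The top view shows two tan wooden clips at about (244,162) and (331,175). The purple one at (328,228) and the red one at (380,198) are decoys. The tray is at (134,172), and the open chest at (55,300) is under the gripper. I'll enlarge both tan clips and measure them.

```bash
cat >> h.py <<'E'
def rays(px,c):
    K=np.array(c['K']);k1=float(c['k1']);D=np.array([k1,0,0,0,0.])
    p=cv2.undistortPoints(np.array(px,float).reshape(-1,1,2),K,D).reshape(-1,2)
    T=np.array(c['T'] if 'T' in c else c['world_from_camera'])
    return T[:3,3],np.c_[p,np.ones(len(p))]@T[:3,:3].T
def onplane(px,c,z):
    o,r=rays(px,c); return o+r*((z-o[2])/r[:,2])[:,None]
def world(c,d):
    H,W=d.shape; u,v=np.meshgrid(np.arange(W),np.arange(H))
    o,r=rays(np.c_[u.ravel(),v.ravel()],c); return (o+r*d.reshape(-1,1)).reshape(H,W,3)
E
python3 - <<'E'
from h import *
c=dict(np.load('pics/top0.npz')); im=c['im']; P=world(c,c['d'])
hsv=cv2.cvtColor(im,cv2.COLOR_RGB2HSV)
for p in [(244,162),(331,175),(240,148)]: print(p,im[p[1],p[0]],hsv[p[1],p[0]],P[p[1],p[0]].round(3))
m=cv2.inRange(hsv,(15,60,150),(35,255,255))
n,l,st,ce=cv2.connectedComponentsWithStats(m)
for i in range(1,n):
    if st[i,4]>60: print(i,st[i],ce[i].round(1),onplane([ce[i]],c,.012)[0].round(3),'zmed',np.median(P[l==i][:,2]).round(3))
# tray
print('tray z',P[172,134].round(3), P[132:214:6,134,2].round(3))
px=[(105,133),(166,134),(161,212),(100,209)]
print(onplane(px,c,.024).round(3))
# heights map
z=P[...,2]
for nm,(x0,y0,x1,y1) in dict(chest=(0,240,110,360)).items():
    q=P[y0:y1,x0:x1].reshape(-1,3); q=q[q[:,2]>0.03]; print(nm,q.min(0).round(3),q.max(0).round(3))
big=np.hstack([cv2.resize(im[y-40:y+40,x-40:x+40],(400,400),interpolation=cv2.INTER_CUBIC) for x,y in [(244,162),(331,175)]]); save('crop0',big)
c=dict(np.load('pics/side0.npz')); save('crops',cv2.resize(c['im'][190:300,190:350],(800,550),interpolation=cv2.INTER_CUBIC))
E
```

```text
(244, 162) [234 208 129] [ 23 114 234] [ 0.536 -0.038  0.022]
(331, 175) [188 162 121] [ 18  91 188] [ 0.496 -0.281  0.016]
(240, 148) [234 206 131] [ 22 112 234] [ 0.582 -0.027  0.002]
1 [  0   0   7  58 228] [ 2.  21.4] [0.988 0.681 0.012] zmed -0.766
7 [403   0  17  16  93] [409.1   3.2] [ 1.033 -0.557  0.012] zmed -0.768
8 [ 405    0   53  162 4342] [432.9  88.6] [ 0.751 -0.601  0.012] zmed -0.769
11 [256   2  47   4  76] [276.7   3.4] [ 1.034 -0.147  0.012] zmed 0.002
22 [339  11  16  98 292] [349.4  61.5] [ 0.84  -0.357  0.012] zmed 0.003
23 [349  10  10  61 185] [355.   38.6] [ 0.914 -0.379  0.012] zmed 0.003
27 [ 24  14  41  60 377] [48.1 49.4] [0.892 0.535 0.012] zmed 0.025
34 [20 36 25 25 81] [31.7 48. ] [0.898 0.584 0.012] zmed 0.058
35 [ 39  53  25  78 401] [52.6 87.8] [0.771 0.513 0.012] zmed 0.003
37 [293  68  32  52 825] [308.9  94.3] [ 0.738 -0.231  0.012] zmed 0.016
40 [358  86   5  28  75] [359.8  99.3] [ 0.72  -0.38   0.012] zmed 0.003
43 [352 113   5  29  85] [354.2 126.8] [ 0.637 -0.358  0.012] zmed 0.003
44 [360 119   5  25  73] [362.3 131.7] [ 0.622 -0.38   0.0
[... 284 characters left out ...]
3 0.012] zmed 0.036
49 [320 154  18  42 411] [330.1 175.8] [ 0.494 -0.279  0.012] zmed 0.023
50 [182 225  26  19 188] [193.4 234.8] [0.338 0.103 0.012] zmed 0.004
51 [ 17 241  12   8  75] [ 22.4 244.5] [0.322 0.566 0.012] zmed 0.065
66 [437 351  46  33 703] [453.7 370.1] [-0.034 -0.579  0.012] zmed -0.767
67 [ 38 357   5  27  94] [ 40.  370.2] [-0.001  0.498  0.012] zmed 0.004
68 [ 30 359   4  25  88] [ 31.4 370.7] [-0.002  0.521  0.012] zmed 0.004
tray z [0.518 0.272 0.003] [0.022 0.01  0.009 0.005 0.007 0.01  0.008 0.007 0.005 0.006 0.008 0.009
 0.001 0.023]
[[0.627 0.35  0.024]
 [0.62  0.179 0.024]
 [0.401 0.189 0.024]
 [0.413 0.354 0.024]]
chest [ 0.057 -0.049  0.03 ] [0.332 0.544 0.972]
```

View pics/crop0.png

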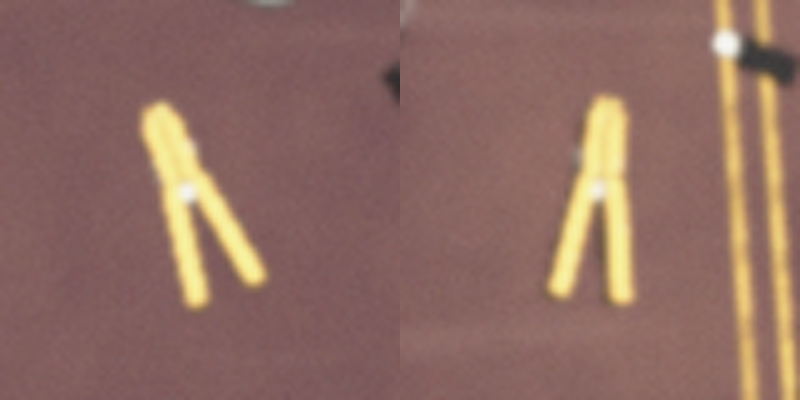

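View pics/crops.png

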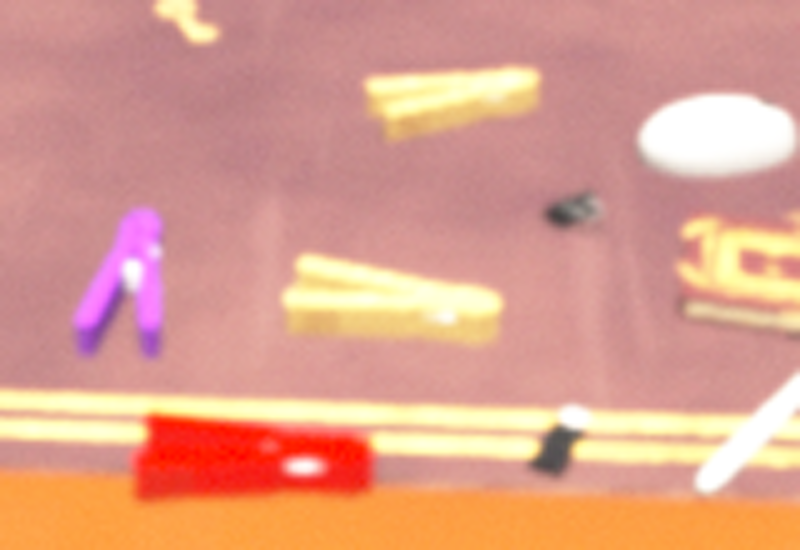

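The crop confirms it: both tan clips point jaws-away from the robot, and each has a wire coil at its pivot. Next I'll measure their axes and grip points, and how high the chest stands.

```bash
cat >> h.py <<'E'
from scipy.spatial.transform import Rotation as R
def Rq(q): return R.from_quat([q[1],q[2],q[3],q[0]]).as_matrix()
def clip_from_mask(m,c,z=.024):
    v,u=np.nonzero(m); Q=onplane(np.c_[u,v],c,z)[:,:2]
    mu,ev=cv2.PCACompute(Q.astype(np.float32),mean=None); a=ev[0]; a=a/np.linalg.norm(a)
    t=(Q-mu[0])@a; n=np.array([-a[1],a[0]]); w=(Q-mu[0])@n
    lo,hi=t.min(),t.max(); sp=lambda s:np.ptp(w[s])
    if sp(t<lo+.02)<sp(t>hi-.02): a=-a;t=-t;n=-n;w=-w;lo,hi=t.min(),t.max()
    e=(t<lo+.02); we=(w[e].min()+w[e].max())/2; j=t>hi-.015; wj=(w[j].min()+w[j].max())/2
    g=np.array([(lo+.023)])
    E=mu[0]+lo*a+we*n; J=mu[0]+hi*a+wj*n; L=np.linalg.norm(J-E); ax=(J-E)/L
    return dict(grip=E+.023*ax,yaw=np.arctan2(ax[1],ax[0]),pca=np.arctan2(a[1],a[0]),L=L,W=sp(e),mid=(E+J)/2,ends=(E,J))
def plan(grip,yaw,z):
    """shift (cm) in tool axes & turn so the TCP is over grip at height z, jaws along clip's y"""
    s=env.get_state(); M=Rq(s['tcp_rot']); d=M.T@(np.array([*grip,z])-s['eef_pos'])*100
    zt=M[:,2]; want=np.array([-np.sin(yaw),np.cos(yaw),0]); best=[]
    for sg in (1,-1):
        w=M.T@(sg*want); th=np.arctan2(w[0],w[2]); best.append(th)
    print('pos',s['eef_pos'].round(4),'down',M[:,1].round(3),'jaw',zt.round(3),'q6',s['q'][5].round(2)); print('shift cm',d.round(2),'turn',np.round(best,3))
E
python3 - <<'E'
from h import *
c=dict(np.load('pics/top0.npz')); im=c['im']; P=world(c,c['d'])
hsv=cv2.cvtColor(im,cv2.COLOR_RGB2HSV); m=cv2.inRange(hsv,(15,60,130),(35,255,255))
n,l,st,ce=cv2.connectedComponentsWithStats(m)
for i in range(1,n):
    if 350<st[i,4]<500 and 140<ce[i][1]<180:
        k=clip_from_mask(l==i,c); print(ce[i].round(1),{a:np.round(b,3) for a,b in k.items()}); plan(k['grip'],k['yaw'],.2)
q=P[240:360,0:110].reshape(-1,3); q=q[(q[:,2]>.03)&(q[:,2]<.7)]; print('chest pct',np.percentile(q,[1,50,99],axis=0).round(3))
q=P[:110,120:260].reshape(-1,3);q=q[(q[:,2]>.03)&(q[:,2]<.8)];print('monitor',np.percentile(q,[1,99],axis=0).round(3))
E
```

```text
[242.2 163. ] {'grip': array([ 0.503, -0.044]), 'yaw': np.float64(0.356), 'pca': np.float32(0.352), 'L': np.float64(0.119), 'W': np.float64(0.046), 'mid': array([ 0.537, -0.032]), 'ends': array([[ 0.481, -0.052],
       [ 0.592, -0.011]])}
pos [0.2176 0.4775 0.2558] down [-0.001 -0.001 -1.   ] jaw [ 0.415  0.91  -0.001] q6 -0.15
shift cm [ 47.58   5.61 -35.63] turn [-0.784  2.358]
[330.  175.9] {'grip': array([ 0.461, -0.272]), 'yaw': np.float64(-0.156), 'pca': np.float32(-0.151), 'L': np.float64(0.117), 'W': np.float64(0.048), 'mid': array([ 0.496, -0.277]), 'ends': array([[ 0.438, -0.268],
       [ 0.554, -0.287]])}
pos [0.2176 0.4775 0.2558] down [-0.001 -0.001 -1.   ] jaw [ 0.415  0.91  -0.001] q6 -0.15
shift cm [ 53.21   5.64 -58.09] turn [-0.272  2.87 ]
chest pct [[0.061 0.323 0.035]
 [0.185 0.446 0.062]
 [0.322 0.537 0.266]]
monitor [[ 0.674 -0.07   0.033]
 [ 0.953  0.285  0.443]]
```

>>> arm_command(
  series=[
    [100,0,-4,0,0],
    [100,0,-8,0,0],
    [100,0,-10,0,0],
    [100,3,-10,-2.5,0],
    [100,6,-10,-5,-0.1],
    [100,9,-10,-7.5,-0.2],
    [100,12,-10,-10,-0.3],
    [100,15.5,-10,-12.5,-0.4],
    [100,19,-10,-15,-0.5],
    [100,22.5,-10,-17.5,-0.6],
    [100,26,-10,-20,-0.7],
    [100,29.5,-10,-22.5,-0.78],
  ],
)

```text
clock: 1.15
eef_pos: [0.3786, 0.1749, 0.3563]
tcp_rot: [0.696, -0.696, -0.123, 0.123]
contact_force: [0.7, 1.1, 1.0]
finger_gap: 1.001
```

```bash
python3 - <<'E'
from h import *
plan([.503,-.044],.356,.2)
E
```

```text
pos [0.3786 0.1749 0.3563] down [ 0.  0. -1.] jaw [-0.344  0.939  0.   ] q6 -1.67
shift cm [  4.16  15.62 -24.84] turn [-0.005  3.136]
```

>>> arm_command(
  series=[
    [100,0.5,2,-3,0],
    [100,1,4,-6,0],
    [100,1.6,6,-9.5,0],
    [100,2.2,8,-13,0],
    [100,2.8,10,-16.5,0],
    [100,3.4,12,-20,0],
    [100,3.8,14,-23,0],
    [100,4,15.5,-24.5,0],
    [100,4,15.5,-24.5,0],
    [100,4,15.5,-24.5,0],
  ],
)

```text
clock: 1.98
eef_pos: [0.4984, -0.0409, 0.2004]
tcp_rot: [0.697, -0.696, -0.12, 0.122]
contact_force: [0.5, 0.5, 0.1]
finger_gap: 1.0
```

```bash
python3 - <<'E'
from h import *
plan([.503,-.044],.356,.2)
c=cams.get_calibration('wrist'); im,d=cams.get_image('wrist'); save('w1',im); np.savez('pics/w1.npz',im=im,d=d,K=c['K'],k1=c['k1'],T=c['world_from_camera'])
E
```

```text
pos [ 0.4984 -0.0409  0.2004] down [-0.003  0.001 -1.   ] jaw [-0.337  0.942  0.002] q6 -2.15
shift cm [ 0.33  0.04 -0.44] turn [-0.012  3.129]
```

View pics/w1.png

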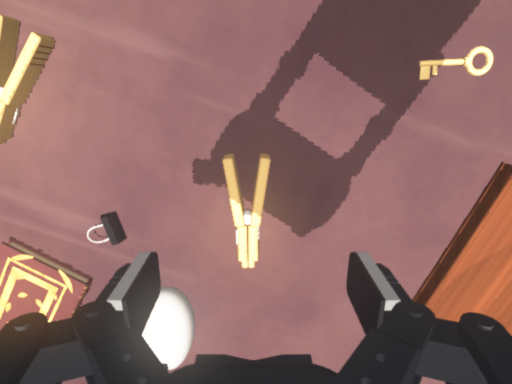

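The wrist view shows the clip centred ahead of me, with handle ends at about (233,157) and (264,157) and jaw tips at (249,265). I'll measure it here on the plane of its top face.

```bash
cat >> h.py <<'E'
def wrist_clip(f,seed=None,win=None,zs=(.024,)):
    c=dict(np.load('pics/'+f+'.npz')); im=c['im']; hsv=cv2.cvtColor(im,cv2.COLOR_RGB2HSV)
    m=cv2.inRange(hsv,(13,75,70),(35,255,255)); P=world(c,c['d'])
    m[~((P[...,2]>.008)&(P[...,2]<.04))]=0
    n,l,st,ce=cv2.connectedComponentsWithStats(m,connectivity=8)
    i=min(range(1,n),key=lambda i:np.hypot(*(ce[i]-seed))+(1e4 if st[i,4]<300 else 0))
    print('comp',st[i],ce[i].round(1))
    k=clip_from_mask(l==i,c,zs[0]); print({a:np.round(b,4).tolist() for a,b in k.items()})
    Q=P[l==i]; top=Q[Q[:,2]>.018]; print('n top',len(top),'zmed',np.median(top[:,2]).round(4),'depth mean xy',top[:,:2].mean(0).round(4))
    o=im.copy(); o[l==i]=(0,255,0); x,y=ce[i].astype(int); y0=max(0,y-90);x0=max(0,x-90)
    save(f+'_m',cv2.resize(np.hstack([im[y0:y0+180,x0:x0+180],o[y0:y0+180,x0:x0+180]]),None,fx=2,fy=2,interpolation=cv2.INTER_CUBIC)); return k
E
python3 - <<'E'
from h import *
k=wrist_clip('w1',(248,210)); plan(k['grip'],k['yaw'],.06)
E
```

```text
comp [251 154  20  73 695] [260.7 185.3]
{'grip': [0.4976, -0.0324], 'yaw': 0.2068, 'pca': 0.21719999611377716, 'L': 0.0712, 'W': 0.0106, 'mid': [0.5099, -0.0298], 'ends': [[0.4751, -0.0371], [0.5447, -0.0225]]}
n top 639 zmed 0.0237 depth mean xy [ 0.5054 -0.0303]
pos [ 0.4987 -0.0403  0.2014] down [-0.001  0.001 -1.   ] jaw [-0.338  0.941  0.001] q6 -2.15
shift cm [ 0.17 14.14  0.77] turn [ 0.138 -3.003]
```

View pics/w1_m.png

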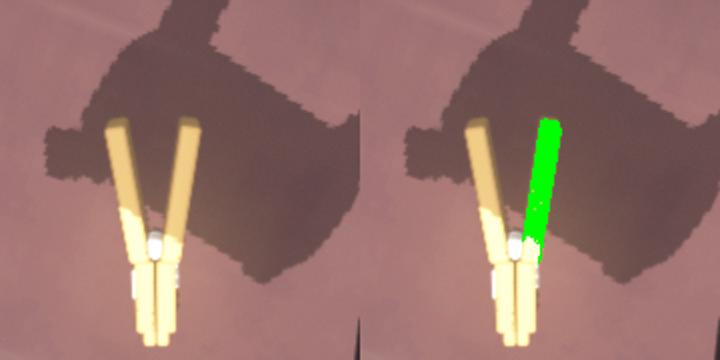

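```bash
sed -i "s/m=cv2.inRange(hsv,(13,75,70),(35,255,255)); P=world(c,c\['d'\])/P=world(c,c['d']); m=cv2.inRange(hsv,(10,25,70),(40,255,255))/; s/P\[...,2\]>.008)&/P[...,2]>.014)\&/; s/    n,l,st,ce=cv2.connectedComponentsWithStats(m,connectivity=8)/    m=cv2.morphologyEx(m,cv2.MORPH_CLOSE,np.ones((3,3)));n,l,st,ce=cv2.connectedComponentsWithStats(m,connectivity=8)/" h.py
python3 - <<'E'
from h import *
k=wrist_clip('w1',(248,210)); plan(k['grip'],k['yaw'],.06)
E
```

```text
comp [ 223  156   48  112 2369] [246.9 209. ]
{'grip': [0.5037, -0.0451], 'yaw': 0.3487, 'pca': 0.3555000126361847, 'L': 0.1154, 'W': 0.0433, 'mid': [0.5364, -0.0332], 'ends': [[0.4821, -0.0529], [0.5906, -0.0135]]}
n top 2268 zmed 0.0237 depth mean xy [ 0.5317 -0.0349]
pos [ 0.4987 -0.0403  0.2014] down [-0.001  0.001 -1.   ] jaw [-0.338  0.941  0.001] q6 -2.15
shift cm [ 0.32 14.14 -0.63] turn [-0.004  3.138]
```

View pics/w1_m.png

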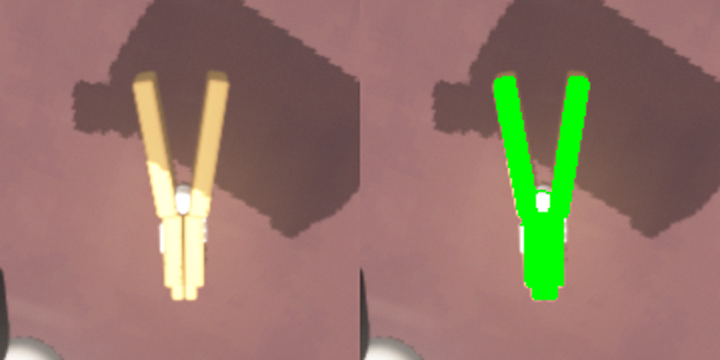

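```bash
python3 - <<'E'
from h import *
c=dict(np.load('pics/w1.npz')); P=world(c,c['d']); s=env.get_state(); M=Rq(s['tcp_rot'])
for y0,y1,x0,x1 in [(245,330,95,165),(245,330,345,415)]:
    Q=(P[y0:y1,x0:x1].reshape(-1,3)-s['eef_pos'])@M; dd=c['d'][y0:y1,x0:x1].ravel(); Q=Q[(dd>0)&(dd<.25)]
    print(len(Q),np.percentile(Q,[1,50,99],axis=0).round(4))
E
```

```text
3780 [[-0.0151 -0.0396 -0.0563]
 [-0.01   -0.0144 -0.0437]
 [ 0.0087  0.0113 -0.0383]]
3854 [[-0.0149 -0.0398  0.0374]
 [-0.0101 -0.0146  0.0428]
 [ 0.0089  0.0112  0.0553]]
```

>>> arm_command(
  series=[
    [100,0.1,3,-0.2,0],
    [100,0.2,6,-0.4,0],
    [100,0.3,9,-0.6,0],
    [100,0.3,12,-0.6,0],
    [100,0.3,13,-0.6,0],
    [100,0.3,13,-0.6,0],
    [100,0.3,13,-0.6,0],
  ],
  squeeze=20,
)

```text
clock: 2.62
eef_pos: [0.5044, -0.0446, 0.0726]
tcp_rot: [-0.696, 0.697, 0.122, -0.121]
contact_force: [-0.8, -0.7, 0.8]
finger_gap: 0.999
```

```bash
python3 - <<'E'
from h import *
plan([.5037,-.0451],.352,.033)
c=cams.get_calibration('wrist'); im,d=cams.get_image('wrist'); save('w2',im); np.savez('pics/w2.npz',im=im,d=d,K=c['K'],k1=c['k1'],T=c['world_from_camera'])
k=wrist_clip('w2',(248,250)); plan(k['grip'],k['yaw'],.033)
E
```

```text
pos [ 0.5044 -0.0446  0.0726] down [ 0.001 -0.    -1.   ] jaw [-0.34   0.941 -0.001] q6 -2.16
shift cm [-0.09  3.96 -0.02] turn [-0.005  3.136]
comp [ 212  193   81  167 5951] [252.5 271.4]
{'grip': [0.5025, -0.0458], 'yaw': 0.3508, 'pca': 0.35179999470710754, 'L': 0.1134, 'W': 0.0434, 'mid': [0.5341, -0.0343], 'ends': [[0.4809, -0.0537], [0.5874, -0.0148]]}
n top 5614 zmed 0.0237 depth mean xy [ 0.5283 -0.0363]
pos [ 0.505  -0.0449  0.0732] down [ 0.003 -0.001 -1.   ] jaw [-0.339  0.941 -0.002] q6 -2.16
shift cm [-0.27  4.02  0.  ] turn [-0.004  3.137]
```

View pics/w2.png

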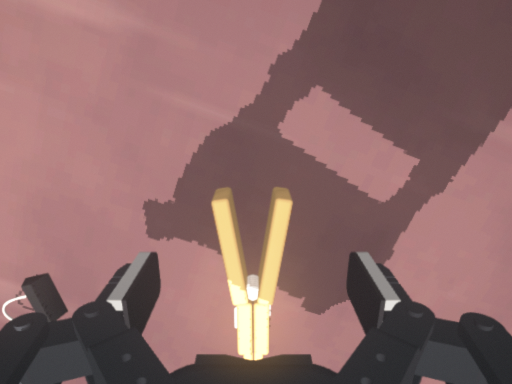

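The clip is centred between the fingers, with handle ends at (224,193) and (282,193). The depth picture puts the open fingertips only 11.5 mm ahead of the TCP, which fits the stated 13 mm swing. A TCP height of 28 mm therefore keeps the tips off the desk even when the clip is shut.

>>> arm_command(
  series=[
    [100,-0.1,2,0,0],
    [100,-0.2,4,0,0],
    [100,-0.2,4.4,0,0],
    [100,-0.2,4.4,0,0],
    [60,-0.2,4.4,0,0],
    [55,-0.2,4.4,0,0],
    [55,-0.2,4.4,0,0],
    [55,-0.2,4.4,0,0],
    [55,-0.2,4.4,0,0],
  ],
  squeeze=20,
)

```text
clock: 3.42
eef_pos: [0.5023, -0.046, 0.0279]
tcp_rot: [-0.696, 0.697, 0.122, -0.121]
contact_force: [-0.1, -0.7, -0.7]
finger_gap: 0.549
```

>>> arm_command(
  series=[
    [0,0,0,0,0],
    [0,0,0,0,0],
    [0,0,0,0,0],
    [0,0,0,0,0],
    [0,0,0,0,0],
    [0,0,0,0,0],
  ],
  squeeze=20,
)

```text
clock: 3.92
eef_pos: [0.5022, -0.0461, 0.0283]
tcp_rot: [-0.696, 0.697, 0.122, -0.121]
contact_force: [-1.4, -0.0, 9.4]
finger_gap: 0.431
```

>>> arm_command(
  series=[
    [0,0,0,0,0],
    [0,0,0,0,0],
    [0,0,0,0,0],
    [0,0,0,0,0],
    [0,0,0,0,0],
    [0,0,0,0,0],
  ],
)

```text
clock: 4.42
eef_pos: [0.5022, -0.0461, 0.0283]
tcp_rot: [-0.696, 0.697, 0.122, -0.121]
contact_force: [-2.1, 0.9, 9.1]
finger_gap: 0.423
```

```bash
python3 - <<'E'
from h import *
s=env.get_state(); print(s['finger_gap']*85,s['contact_force'],s['eef_pos'])
c=cams.get_calibration('wrist'); im,d=cams.get_image('wrist'); save('w3',im)
E
```

```text
35.9747911065583 [-2.08537939  0.94466151  9.09332139] [ 0.50223963 -0.04608092  0.02832017]
```

View pics/w3.png

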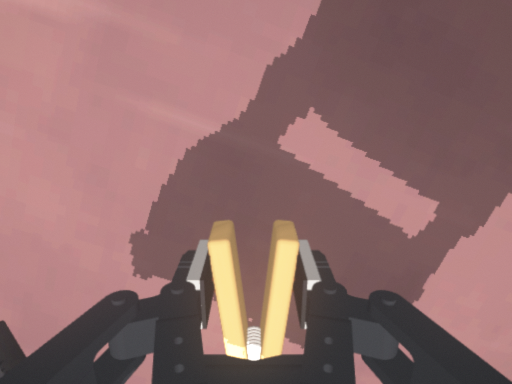

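At 20 N the first clip gives only to 36.0 mm and stays there, so it is the firm one. The picture shows both pads flat on the handles at (203,280) and (307,280). I'll open the jaws, rise, and check that this clip hasn't moved.

>>> arm_command(
  series=[
    [46,0,0,0,0],
    [50,0,0,0,0],
    [55,0,0,0,0],
    [65,0,0,0,0],
    [80,0,0,0,0],
    [100,0,0,0,0],
    [100,0,0,0,0],
    [100,0,0,0,0],
    [100,0,-3,0,0],
    [100,0,-7,0,0],
    [100,0,-11,0,0],
    [100,0,-15,0,0],
  ],
)

```text
clock: 5.47
eef_pos: [0.5014, -0.0458, 0.1788]
tcp_rot: [0.697, -0.696, -0.121, 0.122]
contact_force: [1.4, 0.3, 0.3]
finger_gap: 1.001
```

```bash
python3 - <<'E'
from h import *
c=cams.get_calibration('wrist'); im,d=cams.get_image('wrist'); save('w4',im); np.savez('pics/w4.npz',im=im,d=d,K=c['K'],k1=c['k1'],T=c['world_from_camera'])
k=wrist_clip('w4',(248,210))
plan([.461,-.272],-.153,.2)
E
```

```text
comp [ 227  159   52  119 2685] [253.  215.1]
{'grip': [0.5036, -0.0453], 'yaw': 0.3477, 'pca': 0.34529998898506165, 'L': 0.1151, 'W': 0.0436, 'mid': [0.536, -0.0335], 'ends': [[0.4819, -0.0531], [0.5902, -0.0139]]}
n top 2558 zmed 0.0237 depth mean xy [ 0.5309 -0.0351]
pos [ 0.5053 -0.0466  0.1868] down [ 0.012 -0.003 -1.   ] jaw [-0.339  0.941 -0.007] q6 -2.16
shift cm [-11.79  -1.31 -19.72] turn [ 0.499 -2.643]
```

The firm clip hasn't moved: its grip point is within 0.2 mm and its yaw within 0.01 rad of before. On to the other clip.

>>> arm_command(
  series=[
    [100,-1.5,-1.3,-2.6,0.08],
    [100,-3.2,-1.3,-5.5,0.16],
    [100,-5,-1.3,-8.5,0.24],
    [100,-6.8,-1.3,-11.5,0.32],
    [100,-8.6,-1.3,-14.5,0.4],
    [100,-10.4,-1.3,-17.3,0.48],
    [100,-11.5,-1.3,-19.3,0.5],
    [100,-11.8,-1.3,-19.7,0.5],
    [100,-11.8,-1.3,-19.7,0.5],
    [100,-11.8,-1.3,-19.7,0.5],
  ],
)

```text
clock: 6.35
eef_pos: [0.4575, -0.2706, 0.1899]
tcp_rot: [0.705, -0.705, 0.055, -0.054]
contact_force: [0.5, 1.0, 0.2]
finger_gap: 0.999
```

```bash
python3 - <<'E'
from h import *
c=cams.get_calibration('wrist'); im,d=cams.get_image('wrist'); save('w5',im); np.savez('pics/w5.npz',im=im,d=d,K=c['K'],k1=c['k1'],T=c['world_from_camera'])
k=wrist_clip('w5',(248,210)); plan(k['grip'],k['yaw'],.073)
E
```

```text
comp [ 226  158   50  116 2512] [250.7 212.9]
{'grip': [0.4609, -0.2737], 'yaw': -0.1477, 'pca': -0.14820000529289246, 'L': 0.116, 'W': 0.0436, 'mid': [0.4956, -0.2788], 'ends': [[0.4382, -0.2703], [0.553, -0.2874]]}
n top 2397 zmed 0.0237 depth mean xy [ 0.4904 -0.2783]
pos [ 0.4577 -0.2701  0.19  ] down [-0.     0.001 -1.   ] jaw [0.153 0.988 0.001] q6 -2.1
shift cm [ 0.39 11.7  -0.32] turn [-0.006  3.136]
```

View pics/w5.png

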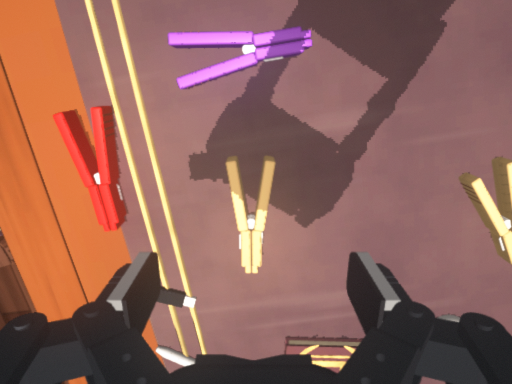

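View pics/w5_m.png

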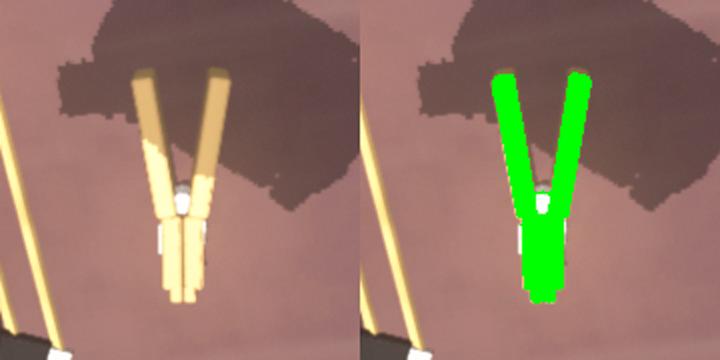

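The second tan clip spans (226,158) to (276,273) with nothing near its handles; the purple and red decoys are well clear. I'll go down, pre-close, then squeeze at 20 N.

>>> arm_command(
  series=[
    [100,0.1,3,-0.1,0],
    [100,0.2,6,-0.2,0],
    [100,0.3,9,-0.3,0],
    [100,0.3,12,-0.3,0],
    [100,0.3,14.5,-0.3,0],
    [100,0.3,16.2,-0.3,0],
    [100,0.3,16.2,-0.3,0],
    [100,0.3,16.2,-0.3,0],
    [60,0.3,16.2,-0.3,0],
    [55,0.3,16.2,-0.3,0],
    [55,0.3,16.2,-0.3,0],
    [55,0.3,16.2,-0.3,0],
  ],
  squeeze=20,
)

```text
clock: 7.4
eef_pos: [0.4606, -0.2749, 0.0294]
tcp_rot: [-0.705, 0.705, -0.054, 0.055]
contact_force: [-1.0, 0.7, 0.0]
finger_gap: 0.55
```

>>> arm_command(
  series=[
    [0,0,0,0,0],
    [0,0,0,0,0],
    [0,0,0,0,0],
    [0,0,0,0,0],
    [0,0,0,0,0],
    [0,0,0,0,0],
    [0,0,0,0,0],
    [0,0,0,0,0],
    [0,0,0,0,0],
  ],
  squeeze=20,
)

```text
clock: 8.15
eef_pos: [0.4606, -0.275, 0.0295]
tcp_rot: [-0.705, 0.705, -0.054, 0.055]
contact_force: [-1.8, 0.9, 7.9]
finger_gap: 0.298
```

```bash
python3 - <<'E'
from h import *
s=env.get_state(); print(s['finger_gap']*85,s['contact_force'],s['eef_pos'])
c=cams.get_calibration('wrist'); im,d=cams.get_image('wrist'); save('w6',im)
E
```

```text
25.31591539740004 [-1.77340686  0.85936248  7.89229245] [ 0.4605965  -0.27497541  0.02954923]
```

View pics/w6.png

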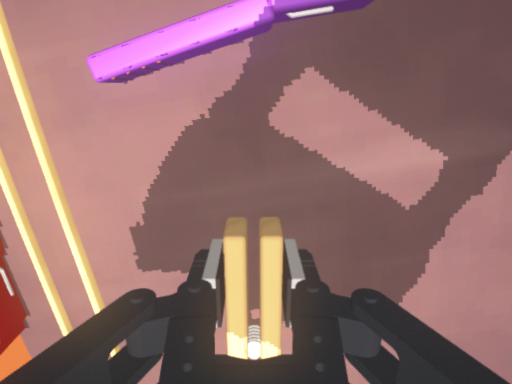

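This one shuts fully: 25.3 mm at 20 N, with the handles parallel between the pads. It is the weak clip. I'll grip it a bit harder and lift.

>>> arm_command(
  series=[
    [0,0,0,0,0],
    [0,0,0,0,0],
    [0,0,-1,0,0],
    [0,0,-2,0,0],
    [0,0,-4,0,0],
    [0,0,-7,0,0],
    [0,0,-10,0,0],
    [0,0,-13,0,0],
    [0,0,-16,0,0],
    [0,0,-17,0,0],
    [0,0,-17,0,0],
  ],
  squeeze=35,
)

```text
clock: 9.12
eef_pos: [0.4612, -0.2756, 0.2018]
tcp_rot: [-0.704, 0.706, -0.053, 0.057]
contact_force: [0.1, 0.7, -0.6]
finger_gap: 0.284
```

```bash
python3 - <<'E'
from h import *
c=cams.get_calibration('wrist'); im,d=cams.get_image('wrist'); save('w7',im)
im,d=cams.get_image('side'); save('s7',im[120:320,130:400])
plan([.482,.269],-.035,.2)
E
```

```text
pos [ 0.4597 -0.2744  0.1978] down [-0.  0. -1.] jaw [0.154 0.988 0.   ] q6 -2.1
shift cm [-6.16 -0.2  54.03] turn [-0.12   3.022]
```

View pics/w7.png

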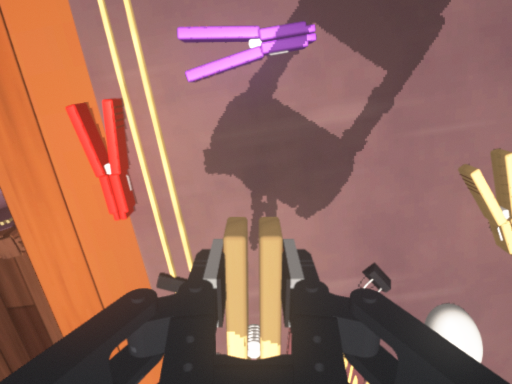

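View pics/s7.png

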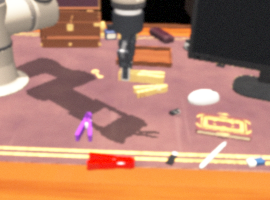

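The clip is held level, with handles at (236,230) and (270,230). I'll carry it over the tray.

>>> arm_command(
  series=[
    [0,-0.3,-0.2,2.5,0],
    [0,-0.8,-0.3,6,-0.02],
    [0,-1.2,-0.4,10,-0.04],
    [0,-1.6,-0.5,14,-0.06],
    [0,-2.1,-0.5,18,-0.08],
    [0,-2.5,-0.5,22,-0.1],
    [0,-3,-0.5,26,-0.12],
    [0,-3.4,-0.5,30,-0.12],
    [0,-3.9,-0.5,34,-0.12],
    [0,-4.3,-0.5,38,-0.12],
    [0,-4.8,-0.5,42,-0.12],
    [0,-5.2,-0.5,46,-0.12],
  ],
)

```text
clock: 10.22
eef_pos: [0.4781, 0.1896, 0.2011]
tcp_rot: [-0.707, 0.707, -0.014, 0.011]
contact_force: [1.5, -0.7, 0.4]
finger_gap: 0.284
```

```bash
python3 - <<'E'
from h import *
plan([.482,.269],-.035,.2)
E
```

```text
pos [0.4781 0.1896 0.2011] down [-0.004 -0.001 -1.   ] jaw [ 0.035  0.999 -0.001] q6 -1.31
shift cm [0.12 0.1  7.95] turn [ 0.    -3.141]
```

>>> arm_command(
  series=[
    [0,0.1,0,3,0],
    [0,0.1,0,6,0],
    [0,0.1,0,7.7,0],
    [0,0.1,0,7.9,0],
    [0,0.1,0,7.9,0],
    [0,0.1,0,7.9,0],
  ],
)

```text
clock: 10.72
eef_pos: [0.4827, 0.2658, 0.2018]
tcp_rot: [-0.706, 0.708, -0.013, 0.011]
contact_force: [0.6, 0.6, 0.0]
finger_gap: 0.289
```

```bash
python3 - <<'E'
from h import *
c=cams.get_calibration('wrist'); im,d=cams.get_image('wrist'); save('w8',im); np.savez('pics/w8.npz',im=im,d=d,K=c['K'],k1=c['k1'],T=c['world_from_camera'])
c=cams.get_calibration('top'); im,d=cams.get_image('top'); save('t8',cv2.resize(im[100:240,70:290],(800,509),interpolation=cv2.INTER_CUBIC)); 
plan([.482,.269],-.035,.036)
# tray from first top picture
c=dict(np.load('pics/top0.npz')); P=world(c,c['d']); hsv=cv2.cvtColor(c['im'],cv2.COLOR_RGB2HSV)
m=cv2.inRange(hsv,(0,110,50),(14,255,200)); m[:115]=0;m[230:]=0;m[:,:90]=0;m[:,180:]=0
n,l,st,ce=cv2.connectedComponentsWithStats(m); i=1+st[1:,4].argmax(); v,u=np.nonzero(l==i)
Q=onplane(np.c_[u,v],c,.024)[:,:2].astype(np.float32); print(st[i],cv2.minAreaRect(Q))
E
```

```text
pos [0.4832 0.2654 0.2026] down [-0.001 -0.001 -1.   ] jaw [ 0.036  0.999 -0.001] q6 -1.17
shift cm [-0.11 16.66  0.36] turn [-1.000e-03  3.141e+00]
[  98  132   69   80 4940] ((0.5175830721855164, 0.2704869210720062), (0.1736859828233719, 0.2215258777141571), 87.13134765625)
```

View pics/w8.png

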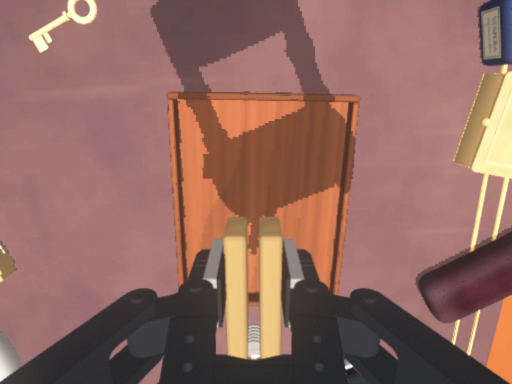

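View pics/t8.png

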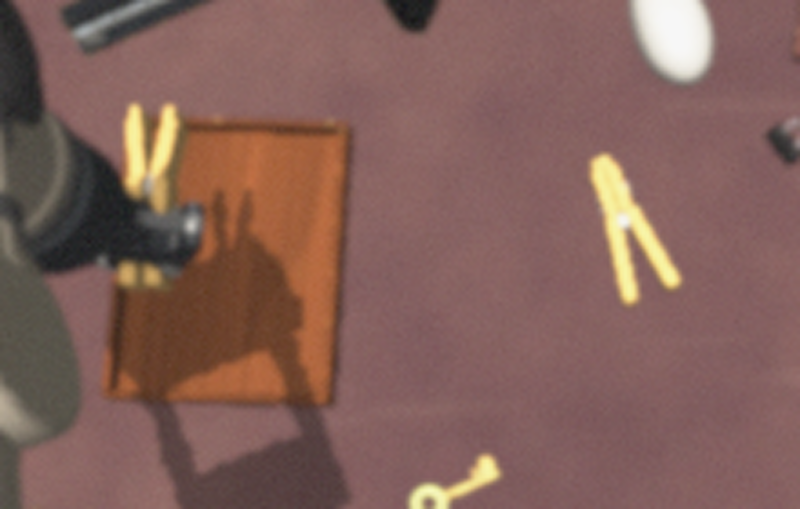

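The tray is centred at (0.518, 0.270) with yaw about −0.05, and its measured size (222 × 174 mm) matches the spec. The top crop shows the firm clip still in place and the held clip over the tray. I'll lower it to just above the floor, look, then release.

>>> arm_command(
  series=[
    [0,0.1,3,0.3,0],
    [0,0.1,6,0.6,0],
    [0,0.1,9,0.6,0],
    [0,0.1,12,0.6,0],
    [0,0.1,14,0.6,0],
    [0,0.1,15.2,0.6,0],
    [0,0.1,16,0.6,0],
    [0,0.1,16.4,0.6,0],
    [0,0.1,16.4,0.6,0],
    [0,0.1,16.4,0.6,0],
  ],
)

```text
clock: 11.65
eef_pos: [0.4851, 0.2726, 0.04]
tcp_rot: [0.707, -0.707, 0.012, -0.013]
contact_force: [-0.1, 0.3, -0.6]
finger_gap: 0.285
```

```bash
python3 - <<'E'
from h import *
s=env.get_state(); print(s['eef_pos'],s['contact_force'],s['finger_gap'])
im,d=cams.get_image('wrist'); save('w9',im)
im,d=cams.get_image('side'); save('s9',cv2.resize(im[130:230,180:340],(800,500),interpolation=cv2.INTER_CUBIC))
E
```

```text
[0.48509714 0.27255418 0.04004918] [-0.10729711  0.34895893 -0.63516646] 0.28539203545593694
```

View pics/w9.png

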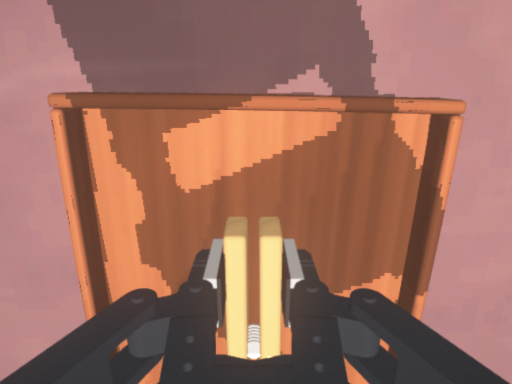

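View pics/s9.png

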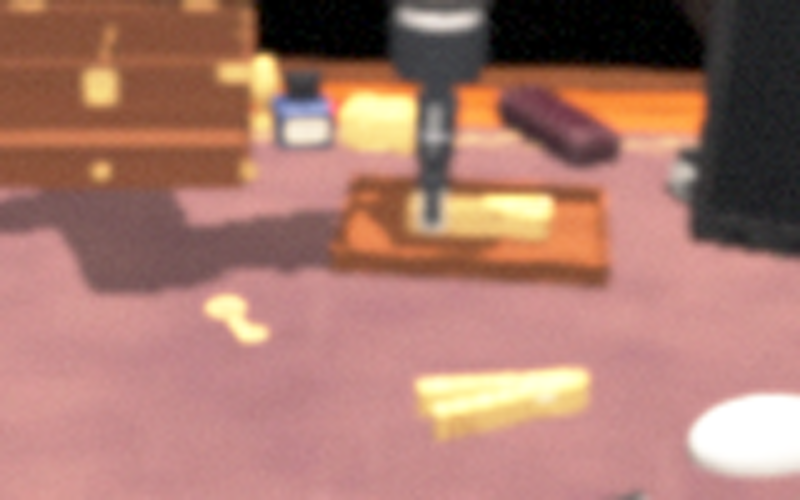

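The clip is well inside the tray and still about 4 mm above the floor. I'll lower it the rest of the way slowly and feel for contact.

>>> arm_command(
  series=[
    [0,0,0.2,0,0],
    [0,0,0.3,0,0],
    [0,0,0.4,0,0],
    [0,0,0.4,0,0],
    [0,0,0.4,0,0],
  ],
  squeeze=20,
)

```text
clock: 12.17
eef_pos: [0.4846, 0.2729, 0.0357]
tcp_rot: [0.707, -0.707, 0.012, -0.012]
contact_force: [-1.4, -0.3, 4.1]
finger_gap: 0.286
```

Contact with the floor reads 4 N. I'll open the jaws gradually and then rise.

>>> arm_command(
  series=[
    [34,0,0,0,0],
    [38,0,0,0,0],
    [42,0,0,0,0],
    [46,0,0,0,0],
    [50,0,0,0,0],
    [55,0,0,0,0],
    [65,0,0,0,0],
    [80,0,0,0,0],
    [80,0,0,0,0],
    [80,0,0,0,0],
    [80,0,-1,0,0],
    [80,0,-3,0,0],
  ],
)

```text
clock: 13.17
eef_pos: [0.4831, 0.2721, 0.0641]
tcp_rot: [-0.706, 0.708, -0.014, 0.011]
contact_force: [0.2, -0.4, -0.7]
finger_gap: 0.798
```

>>> arm_command(
  series=[
    [80,0,-3,0,0],
    [80,0,-6,0,0],
    [80,0,-10,0,0],
    [80,0,-14,0,0],
    [80,0,-18,0,0],
    [80,0,-20,0,0],
    [80,0,-20,0,0],
    [80,0,-20,0,0],
  ],
)

```text
clock: 13.83
eef_pos: [0.4847, 0.2728, 0.2671]
tcp_rot: [0.707, -0.707, 0.011, -0.013]
contact_force: [0.7, 0.0, -0.8]
finger_gap: 0.804
```

```bash
python3 - <<'E'
from h import *
s=env.get_state(); print(s['eef_pos'],s['contact_force'],s['clock'])
c=cams.get_calibration('wrist'); im,d=cams.get_image('wrist'); save('w10',im); P=world(dict(c),d)
w=dict(K=c['K'],k1=c['k1'],T=c['world_from_camera'])
hsv=cv2.cvtColor(im,cv2.COLOR_RGB2HSV); m=cv2.inRange(hsv,(15,25,70),(40,255,255)); m[~((P[...,2]>.015)&(P[...,2]<.05))]=0
n,l,st,ce=cv2.connectedComponentsWithStats(m)
for i in range(1,n):
    if st[i,4]>300: print(st[i],ce[i].round(),np.percentile(P[l==i][:,2],[5,50,95]).round(4),{a:np.round(b,4).tolist() for a,b in clip_from_mask(l==i,w,.030).items()})
c=cams.get_calibration('top'); im,d=cams.get_image('top'); save('t10',im)
w=dict(K=c['K'],k1=c['k1'],T=c['world_from_camera'])
hsv=cv2.cvtColor(im,cv2.COLOR_RGB2HSV); m=cv2.inRange(hsv,(15,60,130),(35,255,255)); n,l,st,ce=cv2.connectedComponentsWithStats(m)
for i in range(1,n):
    if 300<st[i,4]<500 and 130<ce[i][1]<200: print(ce[i].round(1),{a:np.round(b,3).tolist() for a,b in clip_from_mask(l==i,w).items()})
E
```

```text
[0.4846903  0.27281548 0.2671326 ] [ 0.7266599   0.02253121 -0.81413348] 13.8333
[ 419   70   85   91 5009] [461. 115.] [0.0215 0.0356 0.037 ] {'grip': [0.4221, 0.5023], 'yaw': -0.2117, 'pca': -0.21369999647140503, 'L': 0.0892, 'W': 0.069, 'mid': [0.4433, 0.4978], 'ends': [[0.3997, 0.5071], [0.4869, 0.4884]]}
[ 233  139   40   98 1690] [253. 186.] [0.0265 0.0297 0.0311] {'grip': [0.4834, 0.2724], 'yaw': -0.0244, 'pca': -0.024399999529123306, 'L': 0.116, 'W': 0.0426, 'mid': [0.5184, 0.2715], 'ends': [[0.4604, 0.2729], [0.5764, 0.2701]]}
[   0  172   37   80 1192] [ 14. 219.] [0.016  0.0231 0.0248] {'grip': [0.5646, -0.0102], 'yaw': -3.0326, 'pca': -3.0195999145507812, 'L': 0.1012, 'W': 0.0279, 'mid': [0.5372, -0.0133], 'ends': [[0.5875, -0.0077], [0.4869, -0.0188]]}
[242.3 163.2] {'grip': [0.503, -0.044], 'yaw': 0.355, 'pca': 0.3479999899864197, 'L': 0.119, 'W': 0.048, 'mid': [0.537, -0.032], 'ends': [[0.481, -0.052], [0.592, -0.011]]}
[130.9 169.9] {'grip': [0.486, 0.275], 'yaw': -0.032, 'pca': -0.04399999976158142, 'L': 0.116, 'W': 0.045, 'mid': [0.521, 0.274], 'ends': [[0.463, 0.276], [0.579, 0.272]]}
```

View pics/w10.png

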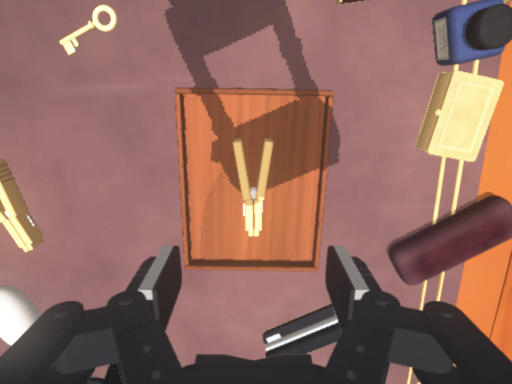

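View pics/t10.png

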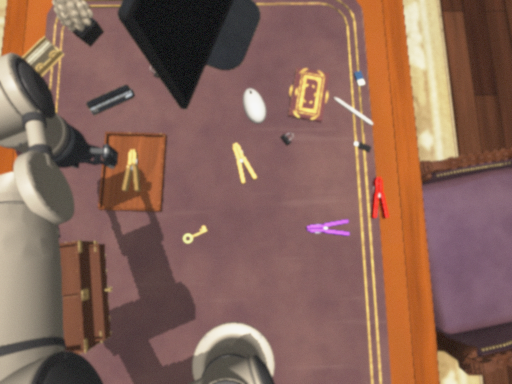

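The clip lies flat in the middle of the tray at (253,186) in the wrist view, with its top at 30 mm, which is the 6 mm floor plus its 24 mm height. The handles have sprung open. In the top view the firm clip is still at its original spot (242,163), and the gripper is clear. Handing in.

```bash
python3 -c "
from cell import env
print(env.sign_off())"
```

```text
the job is handed in; nothing more can be done
None
```

The weak clip is in the tray, lying flat and released. The firm one is still where it was on the desk. I handed the job in at about 14 s of the 50 s allowed.

- **Which is weak:** I squeezed both clips where they lay at 20 N before lifting either. The one near (0.50, −0.05) gave only to 36.0 mm, so it is firm. The one near (0.46, −0.27) shut fully, to 25.3 mm, so it is weak.
- **Weak clip, last checks:** Its middle is at about (0.518, 0.272), near the tray's centre of (0.518, 0.270). Its top face is at 30 mm, as expected for lying flat on the tray's floor, and its handles sprang back open.
- **Firm clip, last checks:** The top camera put it in the same place as at the start, to within about 1 mm.
- **Robot at hand-in:** The gripper was about 20 cm above the tray, touching nothing. The largest wrist force in the readings at the end of each move was about 9 N.

No check failed. The wrist and top cameras differed by 2–3 mm on the weak clip's position, because I projected its raised top face onto the desk-level height in the top view.

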